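# Eject the amber vial and trap it on the ramp

### The job

Press the green ejector key of the dispenser that holds the amber vial right down with one fingertip, and with the other finger stop the vial on the ramp before it rolls off the open end. Do not grip or lift the vial, do not work the blue vial's dispenser, and leave everything else as it stands. Finish while holding: the key still held down and the vial at rest on the ramp against the other finger.

Things in the scene. Friction and masses are not known exactly. Their poses are not given: they have to be found in the camera images.
- amber_unit: Dispenser of the amber vial, fixed; amber stripe on top of its housing; base 130 x 210 mm. Origin on the table, z up. y runs along the vial lane: white spring housing (y -114 to -60 mm), nest under a clear window (y -60 to -18, top 87 high), open ramp (to y +90). x runs from the key side to the lane; lane centre line at x +20 mm, 54 mm wide between walls 3 mm thick, 12 mm above its floor.
- amber_crest (a point): Crest of the amber dispenser's lane floor: unit x +20, y -20 mm, 50 mm high. From here the white ramp falls at 15 degrees towards +y.
- amber_ramp_end (a point): Floor of the open end of the amber dispenser's ramp: unit x +20, y +90 mm, 20 mm high. Nothing stops a vial here. Axes as the unit's.
- amber_key_top (a point): Centre of the top of the amber dispenser's green ejector key, 30 mm (unit x) by 40 mm (unit y), beside the ramp at unit x -45, y +35 mm; 51 mm high when up, 43 mm fully down. The pedestal around it is 38 mm high. Moves with the key.
- amber_key (a joint): How far the amber ejector key is pressed: 0 up, 0.008 m fully down. Its spring takes about 1 N at first, 4 N at the bottom and lifts it again. A pusher behind the vial goes 4 times as far towards +y (32 mm) and pushes the vial over the crest at about 5 to 6 mm of key travel; a sharp blow can throw it out sooner. It then rolls off the ramp within half a second.
- amber_catch (a point): Point on the amber dispenser's ramp floor, on the lane's centre line beside the key: unit x +20, y +35 mm, 35 mm high, 65 mm from the key's centre. With the key fully down, a second fingertip level with the pressing one is 8 mm above the ramp here, below a vial's axis (15 mm above the floor). Axes as the unit's.
- amber_vial: Glass vial, amber body, paper label, aluminium cap: 30 mm diameter, 50 mm long (10 mm of it neck and cap), about 45 g, loose. Origin on its axis at half length; x along it, towards the cap. It starts lying across the lane (x along unit x) in the nest at unit y -40 mm, axis 64 mm high, seen through the clear window, and rolls towards unit +y.
- blue_unit: Dispenser of the blue vial, fixed; blue stripe on top of its housing; base 130 x 210 mm. Origin on the table, z up. y runs along the vial lane: white spring housing (y -114 to -60 mm), nest under a clear window (y -60 to -18, top 87 high), open ramp (to y +90). x runs from the key side to the lane; lane centre line at x +20 mm, 54 mm wide between walls 3 mm thick, 12 mm above its floor.
- blue_crest (a point): Crest of the blue dispenser's lane floor: unit x +20, y -20 mm, 50 mm high. From here the white ramp falls at 15 degrees towards +y.
- blue_ramp_end (a point): Floor of the open end of the blue dispenser's ramp: unit x +20, y +90 mm, 20 mm high. Nothing stops a vial here. Axes as the unit's.
- blue_key_top (a point): Centre of the top of the blue dispenser's green ejector key, 30 mm (unit x) by 40 mm (unit y), beside the ramp at unit x -45, y +35 mm; 51 mm high when up, 43 mm fully down. The pedestal around it is 38 mm high. Moves with the key.
- blue_key (a joint): How far the blue ejector key is pressed: 0 up, 0.008 m fully down. Its spring takes about 1 N at first, 4 N at the bottom and lifts it again. A pusher behind the vial goes 4 times as far towards +y (32 mm) and pushes the vial over the crest at about 5 to 6 mm of key travel; a sharp blow can throw it out sooner. It then rolls off the ramp within half a second.
- blue_catch (a point): Point on the blue dispenser's ramp floor, on the lane's centre line beside the key: unit x +20, y +35 mm, 35 mm high, 65 mm from the key's centre. With the key fully down, a second fingertip level with the pressing one is 8 mm above the ramp here, below a vial's axis (15 mm above the floor). Axes as the unit's.
- blue_vial: Glass vial, blue body, paper label, aluminium cap: 30 mm diameter, 50 mm long (10 mm of it neck and cap), about 45 g, loose. Origin on its axis at half length; x along it, towards the cap. It starts lying across the lane (x along unit x) in the nest at unit y -40 mm, axis 64 mm high, seen through the clear window, and rolls towards unit +y.
- spare_vial: Spare amber vial standing upright on the table beyond the amber dispenser, 30 mm diameter, 50 mm tall; origin at the centre of its underside. Leave alone.
- carton: Red medicine carton, 35 x 75 x 55 mm tall, loose on the table beyond the blue dispenser; origin at the centre of its underside. Leave alone.
- phone: Black phone lying flat, 75 x 155 x 8 mm, loose; origin at the centre of its underside. Leave alone.
- syringe: Capped syringe lying flat, about 140 mm long, 24 mm wide, 19 mm high, loose; origin under the barrel's rear end, x towards the orange cap (110 mm). Leave alone.
- antiseptic: Brown antiseptic bottle, 64 mm diameter, 150 mm tall, loose; origin at the centre of its underside. Leave alone.
- swab_jar: White ceramic swab jar, 80 mm diameter, 80 mm tall, loose; origin at the centre of its underside. Leave alone.

How it is judged:
By the outcome, as a careful person would: the job done as asked, in the order asked, and still so for the second after the job is handed in, while the arm keeps its last pose, push and grip.
It also fails if it takes over 38 s, if anything falls off the work surface, if the arm or the gripper's body presses on something with over 40 N, if the wrist force passes 120 N, or if a joint passes its speed limit or range.

### The arm

A 7-joint arm with a two-finger parallel gripper is mounted at the origin on the work surface. World frame = base frame: x ahead of the robot, y to its left, z up, the work surface at z = 0. Lengths are in m, angles in rad, forces in N, time in s.
With the tool pointing down it reaches from about 0.4 to 0.85 m from the base axis. Payload 10.4 kg.
Tool frame: the origin (TCP) lies midway between the tips of the shut fingers; the grasp point (between the pads) lies 19 mm behind it (r.tcp_to_grasp is the z of the grasp point in the tool frame, in m); z points along the fingers, x is the direction in which the jaws open and shut, and the axes are right-handed (so a half turn about z gives the same grasp; the last joint's range is limited). The gripper opens to 87 mm and grips with 3 to 60 N. Pads are 19 mm wide; open, the fingers measure 117 mm over their backs; the gripper's body (75 mm by 190 mm) begins 51 mm behind the grasp point.
Start: joints at [-1.226, 0.332, -0.065, 1.46, 0.022, 1.35, -0.088], TCP at [0.225, 0.583, 0.223] pointing down, gripper open.
Joint ranges: [-2.6, 2.6], [-0.5, 2.12], [-1.47, 1.34], [0.16, 2.42], [-1.27, 4.41], [0.06, 2.06], [-2.6, 2.6]. Speed limits (rad/s): [2.22, 2.22, 2.79, 2.79, 3.14, 3.14, 3.14].

### API

Orientations are given as a unit quaternion [x, y, z, w].
In Python, from bench import r, camera, close_job gives the robot as it stands. The module is installed in compiled form; this text tells all that it offers.
- The arm moves only by the shell command python3 -m crank 'ROWS' [FORCE]. ROWS is JSON, a list of rows, each an object of numbers: "x", "y", "z": the shift along the tool's x, y, z scaled (see below); "ax", "ay", "az": the turn, a rotation vector about the tool's x, y, z scaled (see below); "claw": the closure, from -1 (fully open) to 1 (shut), so that 0 is half open. A call has exactly 5 rows; each row is the pose to reach, as a shift and turn from the pose commanded when the call began, along the tool's axes at that moment; what a row does not reach only later rows make up. The controller multiplies each number of a shift by 1 m and each number of a turn by 2 rad. A row lasts 1/12 s, in which the tool goes at most 41.7 mm and 7.16 degrees, less where a joint would pass 70% of its speed; a pose out of reach is approached as far as the arm can. A call with a number of a shift or a turn outside -1 to 1 is refused whole. A call with a gripper value outside its range is refused whole. The fingers move at their own pace and stop on an object; FORCE is the grip in N (left out, the last holds). Time passes only in rows, so rows that repeat a pose let the fingers close, or fill a call up. It gives the time, the measured TCP pose, the force and the opening at its end, in the units of the state.
- r.read_state(): the state, without advancing time (a new reading comes with each control period).
- camera(name): name is "side" or "top"; returns a dict with "color" (420x560x3 uint8, blue, green, red), "fx", "fy", "cx", "cy" (pixels), "D" ([k1, k2, p1, p2, k3] as OpenCV has them; the pictures are not rectified), "eye" and "orientation" of the camera in the world. Camera axes: x right, y down, z forward; pixel columns grow to the right and rows downward; lengths in m; the calibration is good to about 2 mm. A picture is of the moment at which its call begins. There is no depth.
- close_job(): hands the job in, once; it reports no verdict.
The state is a dict: "time": time; "joint_positions": joint angles; "joint_vel": joint speeds; "joint_torque": joint torques, N m; "ee_pos": TCP position; "eef_rot": TCP orientation; "ft_force": force on the tool from outside, world axes, zero at the start; "torque": the same for the moment, N m; "width": finger opening in m.
Only numpy, scipy, OpenCV 4.12 (cv2) and the standard library are available. Lean on these libraries where they do the work, as an engineer would, in place of code of your own. Each camera call takes 0.05 s, during which the arm holds its last target. There are 200 camera calls.

## Working session

There is one attempt and no reset: what is moved stays moved. The work goes in short steps, Python scripts to look and compute and a shell command to move; the robot and the scene stay as the last step left them, time stands still between calls to the robot, and variables do not carry over. Pictures are saved under pics/ and viewed, about 8 in all and at most 12, crops included, and the job is handed in when it is done.

```bash
mkdir -p pics; python3 - <<'E'
from bench import r,camera
import cv2,pickle
print(r.read_state(), r.tcp_to_grasp)
for n in("top","side"):
    c=camera(n);cv2.imwrite(f"pics/{n}1.png",c["color"]);pickle.dump(c,open(f"{n}1.pkl","wb"))
    print({k:v for k,v in c.items() if k!="color"})
E
```

```text
{'time': 0.0, 'joint_positions': array([-1.22558625,  0.33286795, -0.06468758,  1.46092928,  0.02157478,
        1.3499521 , -0.08847213]), 'joint_vel': array([-0.00046521,  0.00124231,  0.00143723,  0.00108803, -0.00033176,
       -0.00078962,  0.00069627]), 'joint_torque': array([ 5.04679465e-04, -6.23258901e+01,  2.47302029e-02, -3.89878643e+01,
       -6.14213501e-02,  4.01805213e-02,  1.68458505e-04]), 'ee_pos': array([0.22459442, 0.58282121, 0.22176212]), 'eef_rot': array([ 8.24482529e-01,  5.65886937e-01, -5.88562460e-04,  4.33861638e-04]), 'ft_force': array([ 0.1675766 , -0.77790246, -0.48434595]), 'torque': array([-0.0378947 , -0.00243974,  0.02092828]), 'width': 0.08700654930880303} -0.0187
{'fx': 499.28167111997135, 'fy': 499.28167111997135, 'cx': 279.8922278803743, 'cy': 214.90855298077508, 'D': array([-0.02366276,  0.        ,  0.        ,  0.        ,  0.        ]), 'eye': array([0.4536883 , 0.01412357, 1.13626413]), 'orientation': array([ 0.70863336, -0.70441586,  0.02581161, -0.03115791])}
{'fx': 396.17727948041625, 'fy': 396.17727948041625, 'cx': 279.9478579372814, 'cy': 207.01083271161102, 'D': array([-0.08346081,  0.        ,  0.        ,  0.        ,  0.        ]), 'eye': array([0.41057881, 0.598418  , 0.64559703]), 'orientation': array([-0.09862643,  0.91638121, -0.38575426,  0.04137573])}
```

View pics/top1.png

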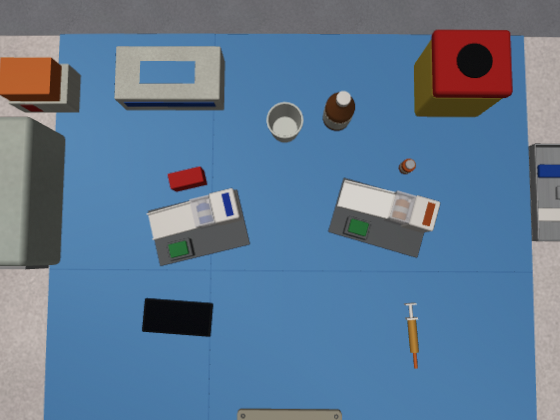

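View pics/side1.png

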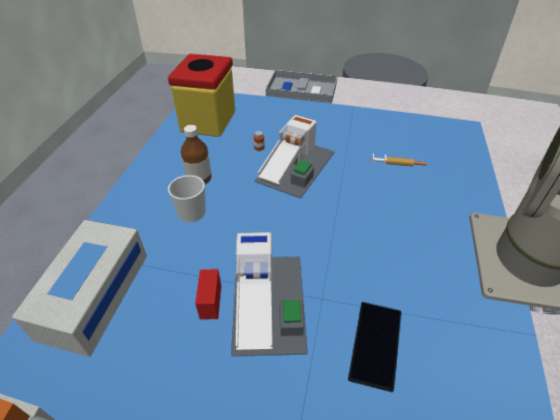

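```bash
cat > h.py <<'E'
import numpy as np,cv2
from scipy.spatial.transform import Rotation as R
def ray(c,p):
    K=np.array([[c["fx"],0,c["cx"]],[0,c["fy"],c["cy"]],[0,0,1]])
    u=cv2.undistortPoints(np.array([[p]],float),K,c["D"])[0,0]
    return c["eye"],R.from_quat(c["orientation"]).apply([u[0],u[1],1])
def onz(c,p,z):
    o,d=ray(c,p);return o+d*(z-o[2])/d[2]
def tri(c1,p1,c2,p2):
    o1,d1=ray(c1,p1);o2,d2=ray(c2,p2)
    s=np.linalg.lstsq(np.c_[d1,-d2],o2-o1,rcond=None)[0]
    a,b=o1+d1*s[0],o2+d2*s[1];return (a+b)/2,np.linalg.norm(a-b)
E
python3 - <<'E'
import pickle;from h import *
C={n:pickle.load(open(n+"1.pkl","rb")) for n in("top","side")}
P={}
for n,c in C.items():
    hsv=cv2.cvtColor(c["color"],cv2.COLOR_BGR2HSV)
    for nm,lo,hi in(("green",(45,120,60),(80,255,255)),("orange",(3,150,80),(15,255,255))):
        m=cv2.inRange(hsv,lo,hi)
        for k in cv2.findContours(m,0,2)[0]:
            if cv2.contourArea(k)>25:
                M=cv2.moments(k);print(n,nm,round(M['m10']/M['m00'],1),round(M['m01']/M['m00'],1),cv2.contourArea(k),cv2.boundingRect(k),cv2.minAreaRect(k)[1:])
im=C["top"]["color"][165:270,315:450];cv2.imwrite("pics/crop.png",cv2.resize(im,None,fx=5.5,fy=5.5,interpolation=2))
E
```

```text
top green 178.1 248.8 205.5 (169, 241, 20, 16) ((13.096922874450684, 17.947635650634766), 75.96376037597656)
top green 358.0 227.1 208.0 (348, 219, 21, 17) ((17.70875358581543, 13.28156566619873), 18.43494987487793)
top orange 428.5 213.9 133.0 (423, 203, 12, 23) ((7.021306991577148, 22.35223388671875), 14.931418418884277)
top orange 405.5 167.1 28.0 (402, 159, 13, 13) ((11.570868492126465, 8.936848640441895), 48.8140754699707)
top orange 24.9 75.9 1785.0 (0, 58, 52, 37) ((36.0, 51.0), 90.0)
side green 291.6 310.9 315.5 (283, 300, 18, 22) ((21.302867889404297, 16.386821746826172), 85.91438293457031)
side green 302.3 166.9 116.5 (295, 161, 16, 13) ((10.77599048614502, 14.367987632751465), 38.65980529785156)
side orange 10.6 411.7 348.5 (0, 399, 29, 21) ((28.0, 20.0), 0.0)
side orange 191.5 150.1 278.0 (182, 139, 23, 23) ((19.091880798339844, 21.920310974121094), 45.0)
side orange 258.5 139.3 29.0 (254, 136, 9, 7) ((5.581562519073486, 8.062257766723633), 82.87498474121094)
```

View pics/crop.png

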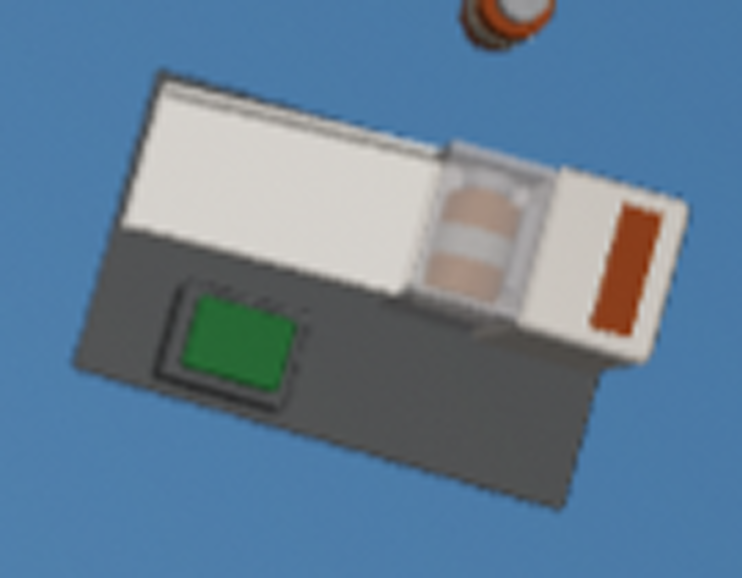

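The crop shows the amber vial in its nest, the green key at about (358,227) full-frame, and base corners at crop (75,367), (562,510) and (160,72).

```bash
cat > plan.py <<'E'
import pickle;from h import *
from bench import r
T=pickle.load(open("top1.pkl","rb"));S=pickle.load(open("side1.pkl","rb"))
f=lambda p:(np.array(p)+.5)/5.5-.5+[315,165]
A,B,D=[onz(T,f(p),.008) for p in((75,367),(562,510),(160,72))]
e=A-B;yaw=np.arctan2(-e[0],e[1]);e2=D-A
print("yaw edge",np.degrees(yaw),"len",np.linalg.norm(e),"side",np.linalg.norm(e2),np.degrees(np.arctan2(e2[1],e2[0])))
k=onz(T,(358.0,227.1),.051);print("key",k,tri(T,(358.0,227.1),S,(302.3,166.9)))
U=R.from_euler("z",yaw)
org=k-U.apply([-.045,.035,0]);print("org",org, "org from corners",(A+B)/2+U.apply([.065,0,0]))
st=r.read_state();E=R.from_quat(st["eef_rot"])
tgt=(k+U.apply([.0325,-.004,0]))
for s in(1,-1):
    G=U*R.from_matrix(np.array([[s,0,0],[0,-s,0],[0,0,-1.]]))
    print("turn/2",(E.inv()*G).as_rotvec()/2)
print("target",tgt,"shift tool",E.inv().apply(np.array([tgt[0],tgt[1],.12])-st["ee_pos"]))
E
python3 plan.py
```

```text
yaw edge -16.081297115781645 len 0.20744542537316157 side 0.12758224992418973 -16.122298591568377
key [ 0.51567339 -0.1474651   0.051     ] (array([ 0.51676521, -0.14810802,  0.04611211]), np.float64(0.0016327821845852119))
org [ 0.54921749 -0.19356058  0.051     ] org from corners [ 0.54192391 -0.20420069  0.008     ]
turn/2 [4.87488268e-04 4.84114910e-04 7.41849952e-01]
turn/2 [-4.95775871e-04  4.99230484e-04 -8.28946152e-01]
target [ 0.54579365 -0.16031111  0.051     ] shift tool [-0.5778992   0.56692624  0.102607  ]
```

```bash
python3 -m crank '[{"x":-0.578,"y":0.567,"z":0,"az":0.742,"claw":-0.15},{"x":-0.578,"y":0.567,"z":0,"az":0.742,"claw":-0.15},{"x":-0.578,"y":0.567,"z":0,"az":0.742,"claw":-0.15},{"x":-0.578,"y":0.567,"z":0,"az":0.742,"claw":-0.15},{"x":-0.578,"y":0.567,"z":0,"az":0.742,"claw":-0.15}]' 20; python3 plan.py | tail -3
```

```text
turn/2 [4.87488268e-04 4.84114910e-04 7.41849952e-01]
turn/2 [-4.95775871e-04  4.99230484e-04 -8.28946152e-01]
target [ 0.54579365 -0.16031111  0.051     ] shift tool [-0.5778992   0.56692624  0.102607  ]schema error: expected keys x, y, z, ax, ay, az, claw
```

```bash
python3 -m crank '[{"x":-0.578,"y":0.567,"z":0,"ax":0,"ay":0,"az":0.742,"claw":-0.15},{"x":-0.578,"y":0.567,"z":0,"ax":0,"ay":0,"az":0.742,"claw":-0.15},{"x":-0.578,"y":0.567,"z":0,"ax":0,"ay":0,"az":0.742,"claw":-0.15},{"x":-0.578,"y":0.567,"z":0,"ax":0,"ay":0,"az":0.742,"claw":-0.15},{"x":-0.578,"y":0.567,"z":0,"ax":0,"ay":0,"az":0.742,"claw":-0.15}]' 20; python3 plan.py | tail -3
```

```text
time: 0.52
ee_pos: [0.3077, 0.3899, 0.2221]
eef_rot: [0.959, 0.282, -0.0, 0.0]
ft_force: [0.9, 1.0, 1.1]
width: 0.062
turn/2 [7.82316381e-05 2.60810792e-04 4.26280687e-01]
turn/2 [-3.18001383e-04  9.53862719e-05 -1.14451560e+00]
target [ 0.54579365 -0.16031111  0.051     ] shift tool [-0.09751477  0.59152248  0.10214831]
```

```bash
python3 -m crank '[{"x":-0.098,"y":0.591,"z":0,"ax":0,"ay":0,"az":0.426,"claw":-0.15},{"x":-0.098,"y":0.591,"z":0,"ax":0,"ay":0,"az":0.426,"claw":-0.15},{"x":-0.098,"y":0.591,"z":0,"ax":0,"ay":0,"az":0.426,"claw":-0.15},{"x":-0.098,"y":0.591,"z":0,"ax":0,"ay":0,"az":0.426,"claw":-0.15},{"x":-0.098,"y":0.591,"z":0,"ax":0,"ay":0,"az":0.426,"claw":-0.15}]'; python3 plan.py | tail -3
```

```text
time: 0.93
ee_pos: [0.3913, 0.1992, 0.2224]
eef_rot: [1.0, -0.027, -0.0, -0.0]
ft_force: [0.9, -0.0, -0.1]
width: 0.0505
turn/2 [-1.71384028e-04  1.12371818e-04  1.13807416e-01]
turn/2 [-1.64435033e-04 -2.50788310e-04 -1.45698888e+00]
target [ 0.54579365 -0.16031111  0.051     ] shift tool [0.1733676  0.35080539 0.10227593]
```

```bash
python3 -m crank '[{"x":0.173,"y":0.351,"z":0,"ax":0,"ay":0,"az":0.114,"claw":-0.15},{"x":0.173,"y":0.351,"z":0,"ax":0,"ay":0,"az":0.114,"claw":-0.15},{"x":0.173,"y":0.351,"z":0,"ax":0,"ay":0,"az":0.114,"claw":-0.15},{"x":0.173,"y":0.351,"z":0,"ax":0,"ay":0,"az":0.114,"claw":-0.15},{"x":0.173,"y":0.351,"z":0,"ax":0,"ay":0,"az":0.114,"claw":-0.15}]'; python3 plan.py | tail -3
```

```text
time: 1.35
ee_pos: [0.4745, 0.0081, 0.2226]
eef_rot: [0.991, -0.137, 0.0, -0.0]
ft_force: [0.3, 0.5, -0.5]
width: 0.0499
turn/2 [-2.40448146e-04 -9.98941934e-05  2.83824073e-03]
turn/2 [ 1.56630327e-04 -3.77013622e-04 -1.56795803e+00]
target [ 0.54579365 -0.16031111  0.051     ] shift tool [0.11430333 0.14281918 0.10254659]
```

```bash
python3 -m crank '[{"x":0.114,"y":0.143,"z":0.04,"ax":0,"ay":0,"az":0.003,"claw":-0.15},{"x":0.114,"y":0.143,"z":0.06,"ax":0,"ay":0,"az":0.003,"claw":-0.15},{"x":0.114,"y":0.143,"z":0.1,"ax":0,"ay":0,"az":0.003,"claw":-0.15},{"x":0.114,"y":0.143,"z":0.1,"ax":0,"ay":0,"az":0.003,"claw":-0.15},{"x":0.114,"y":0.143,"z":0.1,"ax":0,"ay":0,"az":0.003,"claw":-0.15}]'; python3 plan.py | tail -3
```

```text
time: 1.77
ee_pos: [0.5445, -0.1573, 0.1235]
eef_rot: [0.99, -0.14, 0.0, 0.0]
ft_force: [0.5, 1.2, 0.2]
width: 0.0501
turn/2 [-3.98410180e-05 -2.94179092e-04  3.75219117e-05]
turn/2 [ 4.62084392e-04 -6.25806289e-05 -1.57075874e+00]
target [ 0.54579365 -0.16031111  0.051     ] shift tool [0.00204194 0.00255736 0.00353292]
```

```bash
python3 -m crank '[{"x":0.001,"y":0,"z":0.02,"ax":0,"ay":0,"az":0,"claw":-0.15},{"x":0.001,"y":0,"z":0.035,"ax":0,"ay":0,"az":0,"claw":-0.15},{"x":0.001,"y":0,"z":0.05,"ax":0,"ay":0,"az":0,"claw":-0.15},{"x":0.001,"y":0,"z":0.055,"ax":0,"ay":0,"az":0,"claw":-0.15},{"x":0.001,"y":0,"z":0.055,"ax":0,"ay":0,"az":0,"claw":-0.15}]'; python3 plan.py | tail -1
python3 - <<'E'
from bench import r,camera
import cv2,pickle,numpy as np
T=camera("top");S=camera("side");pickle.dump((T,S),open("c2.pkl","wb"))
a=cv2.resize(T["color"][155:265,310:450],(700,550),interpolation=2);cv2.imwrite("pics/t2.png",a)
cv2.imwrite("pics/s2.png",cv2.resize(S["color"][90:210,240:360],(600,600),interpolation=2))
print(r.read_state()["ee_pos"])
E
```

```text
time: 2.18
ee_pos: [0.5441, -0.1558, 0.0684]
eef_rot: [0.99, -0.14, -0.001, 0.0]
ft_force: [-0.0, -0.0, 0.4]
width: 0.05
target [ 0.54579365 -0.16031111  0.051     ] shift tool [ 0.00278988  0.00392711 -0.05165365]
[ 0.54532713 -0.15593379  0.07027185]
```

View pics/t2.png

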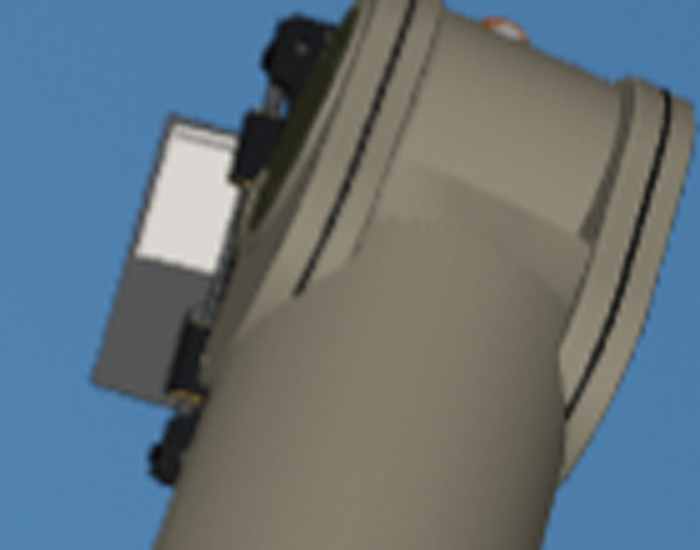

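View pics/s2.png

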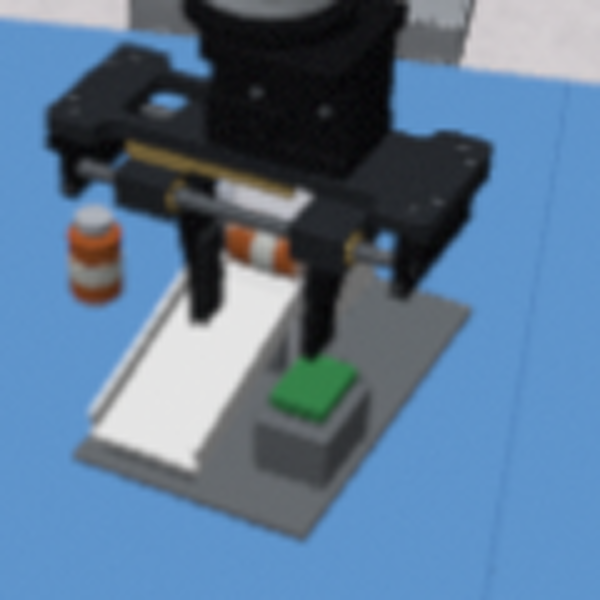

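```bash
cat >> plan.py <<'E'
def inunit(p):return U.inv().apply(p-k)+[-.045,.035,.051]
E
python3 - <<'E'
from plan import *
T2,S2=pickle.load(open("c2.pkl","rb"))
for p in((317,355),(203,318)):
    print("tip img unit",inunit(onz(S2,(239.6+p[0]/5,89.6+p[1]/5),r.read_state()["ee_pos"][2])))
for w in(.0325,-.0325):print("tip fk unit",inunit(st["ee_pos"]+E.apply([w,0,0])))
# key centre from side at z=.051, lane walls near y+35
print("key side img", inunit(onz(S2,(239.6+314/5,89.6+386/5),.051)))
for p in((100,410),(200,468)):print("ramp end wall tops",inunit(onz(S2,(239.6+p[0]/5,89.6+p[1]/5),.032)))
E
```

```text
yaw edge -16.081297115781645 len 0.20744542537316157 side 0.12758224992418973 -16.122298591568377
key [ 0.51567339 -0.1474651   0.051     ] (array([ 0.51676521, -0.14810802,  0.04611211]), np.float64(0.0016327821845852119))
org [ 0.54921749 -0.19356058  0.051     ] org from corners [ 0.54192391 -0.20420069  0.008     ]
turn/2 [-7.80098374e-05 -1.99890145e-04 -8.13092434e-05]
turn/2 [-3.13970451e-04  1.22531222e-04  1.57071498e+00]
target [ 0.54579365 -0.16031111  0.051     ] shift tool [ 0.00168133  0.00406878 -0.04972811]
tip img unit [-0.04647855  0.04045281  0.07027185]
tip img unit [0.0147656  0.04046037 0.07027185]
tip fk unit [0.01833921 0.03507153 0.07028485]
tip fk unit [-0.04666078  0.0350821   0.07025886]
key side img [-0.04556851  0.04010482  0.051     ]
ramp end wall tops [0.04794709 0.08482542 0.032     ]
ramp end wall tops [-0.01556593  0.09964101  0.032     ]
```

```bash
python3 -m crank '[{"x":0.001,"y":0.002,"z":0.003,"ax":0,"ay":0,"az":0,"claw":-0.15},{"x":0.0015,"y":0.004,"z":0.006,"ax":0,"ay":0,"az":0,"claw":-0.15},{"x":0.0015,"y":0.004,"z":0.009,"ax":0,"ay":0,"az":0,"claw":-0.15},{"x":0.0015,"y":0.004,"z":0.01,"ax":0,"ay":0,"az":0,"claw":-0.15},{"x":0.0015,"y":0.004,"z":0.01,"ax":0,"ay":0,"az":0,"claw":-0.15}]'; python3 plan.py | tail -1
python3 -m crank '[{"x":0,"y":0,"z":0,"ax":0,"ay":0,"az":0,"claw":-0.15},{"x":0,"y":0,"z":0,"ax":0,"ay":0,"az":0,"claw":-0.15},{"x":0,"y":0,"z":0,"ax":0,"ay":0,"az":0,"claw":-0.15},{"x":0,"y":0,"z":0,"ax":0,"ay":0,"az":0,"claw":-0.15},{"x":0,"y":0,"z":0,"ax":0,"ay":0,"az":0,"claw":-0.15}]'; python3 plan.py | tail -1
```

```text
time: 2.7
ee_pos: [0.5452, -0.1602, 0.0594]
eef_rot: [0.99, -0.14, -0.0, -0.0]
ft_force: [0.3, -0.3, -0.4]
width: 0.0502
target [ 0.54579365 -0.16031111  0.051     ] shift tool [ 5.55756714e-04 -1.72989489e-05 -6.05929319e-02]
time: 3.12
ee_pos: [0.5455, -0.1602, 0.0597]
eef_rot: [0.99, -0.14, 0.0, -0.0]
ft_force: [-0.1, 0.1, -0.6]
width: 0.0499
target [ 0.54579365 -0.16031111  0.051     ] shift tool [ 3.56673597e-04 -8.88564610e-06 -6.02604286e-02]
```

```bash
python3 -m crank '[{"x":0,"y":0,"z":0.002,"ax":0,"ay":0,"az":0,"claw":-0.15},{"x":0,"y":0,"z":0.004,"ax":0,"ay":0,"az":0,"claw":-0.15},{"x":0,"y":0,"z":0.006,"ax":0,"ay":0,"az":0,"claw":-0.15},{"x":0,"y":0,"z":0.0075,"ax":0,"ay":0,"az":0,"claw":-0.15},{"x":0,"y":0,"z":0.009,"ax":0,"ay":0,"az":0,"claw":-0.15}]'
python3 -m crank '[{"x":0,"y":0,"z":0.0008,"ax":0,"ay":0,"az":0,"claw":-0.15},{"x":0,"y":0,"z":0.0016,"ax":0,"ay":0,"az":0,"claw":-0.15},{"x":0,"y":0,"z":0.0024,"ax":0,"ay":0,"az":0,"claw":-0.15},{"x":0,"y":0,"z":0.0032,"ax":0,"ay":0,"az":0,"claw":-0.15},{"x":0,"y":0,"z":0.004,"ax":0,"ay":0,"az":0,"claw":-0.15}]'
```

```text
time: 3.53
ee_pos: [0.5453, -0.1602, 0.0505]
eef_rot: [0.99, -0.14, -0.0, -0.0]
ft_force: [-0.3, 0.4, 3.6]
width: 0.05
time: 3.95
ee_pos: [0.5454, -0.1601, 0.0467]
eef_rot: [0.99, -0.14, -0.0, -0.0]
ft_force: [-2.2, 0.4, 3.7]
width: 0.0498
```

```bash
python3 -m crank '[{"x":0,"y":0,"z":0.0008,"ax":0,"ay":0,"az":0,"claw":-0.15},{"x":0,"y":0,"z":0.0016,"ax":0,"ay":0,"az":0,"claw":-0.15},{"x":0,"y":0,"z":0.0024,"ax":0,"ay":0,"az":0,"claw":-0.15},{"x":0,"y":0,"z":0.0032,"ax":0,"ay":0,"az":0,"claw":-0.15},{"x":0,"y":0,"z":0.004,"ax":0,"ay":0,"az":0,"claw":-0.15}]'
python3 -m crank '[{"x":0,"y":0,"z":0.0005,"ax":0,"ay":0,"az":0,"claw":-0.15},{"x":0,"y":0,"z":0.001,"ax":0,"ay":0,"az":0,"claw":-0.15},{"x":0,"y":0,"z":0.001,"ax":0,"ay":0,"az":0,"claw":-0.15},{"x":0,"y":0,"z":0.001,"ax":0,"ay":0,"az":0,"claw":-0.15},{"x":0,"y":0,"z":0.001,"ax":0,"ay":0,"az":0,"claw":-0.15}]'
python3 - <<'E'
from bench import r,camera
import cv2
S=camera("side");cv2.imwrite("pics/s3.png",cv2.resize(S["color"][90:210,240:360],(600,600),interpolation=2))
s=r.read_state();print(s["ee_pos"],s["ft_force"],s["torque"])
E
```

```text
time: 4.37
ee_pos: [0.5455, -0.16, 0.0432]
eef_rot: [0.99, -0.14, -0.0, -0.0]
ft_force: [-6.9, 2.6, 18.1]
width: 0.0502
time: 4.78
ee_pos: [0.5456, -0.1601, 0.0431]
eef_rot: [0.99, -0.14, 0.0, -0.001]
ft_force: [-8.4, 3.4, 22.0]
width: 0.0499
[ 0.54561096 -0.16008061  0.04305088] [-8.01419689  3.637974   21.56272938] [0.71765953 2.42311966 0.27219878]
```

View pics/s3.png

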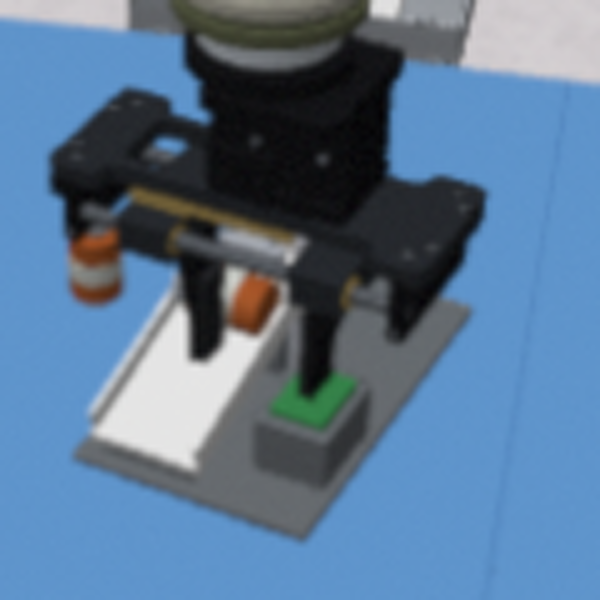

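The key is fully down at about (315,400), and the vial has stopped behind the lane finger at about (255,305), slightly skewed. I'll hold and check that it is at rest.

```bash
H='' 
python3 -m crank '[{"x":0,"y":0,"z":0,"ax":0,"ay":0,"az":0,"claw":-0.15},{"x":0,"y":0,"z":0,"ax":0,"ay":0,"az":0,"claw":-0.15},{"x":0,"y":0,"z":0,"ax":0,"ay":0,"az":0,"claw":-0.15},{"x":0,"y":0,"z":0,"ax":0,"ay":0,"az":0,"claw":-0.15},{"x":0,"y":0,"z":0,"ax":0,"ay":0,"az":0,"claw":-0.15}]' >/dev/null
cat > look.py <<'E'
import sys,cv2
from bench import r,camera
S=camera("side")["color"]
cv2.imwrite(f"pics/{sys.argv[1]}.png",cv2.resize(S[125:165,265:315],(800,640),interpolation=2))
m=cv2.inRange(cv2.cvtColor(S,cv2.COLOR_BGR2HSV),(3,120,60),(15,255,255))[130:165,280:300]
M=cv2.moments(m,True);print("vial px",280+M['m10']/M['m00'],130+M['m01']/M['m00'],M['m00']);s=r.read_state();print(s["time"],s["ee_pos"],s["ft_force"])
E
python3 look.py s4
python3 -m crank '[{"x":0,"y":0,"z":0,"ax":0,"ay":0,"az":0,"claw":-0.15},{"x":0,"y":0,"z":0,"ax":0,"ay":0,"az":0,"claw":-0.15},{"x":0,"y":0,"z":0,"ax":0,"ay":0,"az":0,"claw":-0.15},{"x":0,"y":0,"z":0,"ax":0,"ay":0,"az":0,"claw":-0.15},{"x":0,"y":0,"z":0,"ax":0,"ay":0,"az":0,"claw":-0.15}]' >/dev/null
python3 -m crank '[{"x":0,"y":0,"z":0,"ax":0,"ay":0,"az":0,"claw":-0.15},{"x":0,"y":0,"z":0,"ax":0,"ay":0,"az":0,"claw":-0.15},{"x":0,"y":0,"z":0,"ax":0,"ay":0,"az":0,"claw":-0.15},{"x":0,"y":0,"z":0,"ax":0,"ay":0,"az":0,"claw":-0.15},{"x":0,"y":0,"z":0,"ax":0,"ay":0,"az":0,"claw":-0.15}]' >/dev/null
python3 look.py s5
```

```text
vial px 290.1014492753623 150.34782608695653 69.0
5.3 [ 0.54560853 -0.16012523  0.04304269] [-8.55328142  3.18439603 21.74818764]
vial px 290.1014492753623 150.34782608695653 69.0
6.1833 [ 0.54560933 -0.16009568  0.0430512 ] [-8.9359397   2.75544603 21.26274392]
```

View pics/s5.png

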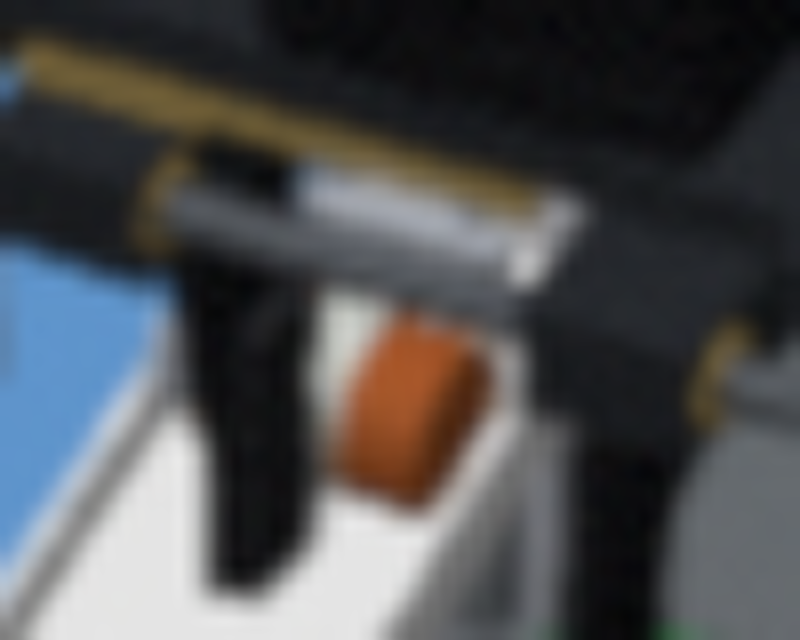

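```bash
python3 - <<'E'
from plan import *
for z in(.040,.043,.046):print(inunit(onz(S,(264.6+415/16,124.6+510/16),z)), inunit(onz(S,(264.6+345/16,124.6+470/16),z)))
print(inunit(onz(S,(264.6+235/16,124.6+595/16),.043)),inunit(onz(S,(264.6+305/16,124.6+540/16),.043)))
print(inunit(st["ee_pos"]))
E
```

```text
yaw edge -16.081297115781645 len 0.20744542537316157 side 0.12758224992418973 -16.122298591568377
key [ 0.51567339 -0.1474651   0.051     ] (array([ 0.51676521, -0.14810802,  0.04611211]), np.float64(0.0016327821845852119))
org [ 0.54921749 -0.19356058  0.051     ] org from corners [ 0.54192391 -0.20420069  0.008     ]
turn/2 [-5.44446160e-04  1.17828461e-05  5.06781723e-05]
turn/2 [-1.85078534e-05 -8.55186395e-04 -1.57074542e+00]
target [ 0.54579365 -0.16031111  0.051     ] shift tool [ 2.34955753e-04  7.21753353e-05 -7.69489315e-02]
[0.00465942 0.00428427 0.04      ] [0.01922362 0.00025725 0.04      ]
[0.00288967 0.00784259 0.043     ] [0.01738172 0.00383551 0.043     ]
[0.00111991 0.0114009  0.046     ] [0.01553982 0.00741377 0.046     ]
[0.01740122 0.04027558 0.043     ] [0.01443136 0.0228563  0.043     ]
[-0.01273678  0.03115594  0.0430512 ]
```

The vial is still, but its silhouette reads about 7 mm short of the finger and skewed about 15°. It may be wedged between the lane walls instead of resting on the finger. I'll ease the press a little and slide the finger gently upstream towards it.

```bash

python3 -m crank '[{"x":0,"y":0.001,"z":-0.0005,"ax":0,"ay":0,"az":0,"claw":-0.15},{"x":0,"y":0.002,"z":-0.001,"ax":0,"ay":0,"az":0,"claw":-0.15},{"x":0,"y":0.003,"z":-0.001,"ax":0,"ay":0,"az":0,"claw":-0.15},{"x":0,"y":0.004,"z":-0.001,"ax":0,"ay":0,"az":0,"claw":-0.15},{"x":0,"y":0.004,"z":-0.001,"ax":0,"ay":0,"az":0,"claw":-0.15}]'; python3 look.py s6
python3 -m crank '[{"x":0,"y":0.001,"z":0,"ax":0,"ay":0,"az":0,"claw":-0.15},{"x":0,"y":0.002,"z":0,"ax":0,"ay":0,"az":0,"claw":-0.15},{"x":0,"y":0.003,"z":0,"ax":0,"ay":0,"az":0,"claw":-0.15},{"x":0,"y":0.004,"z":0,"ax":0,"ay":0,"az":0,"claw":-0.15},{"x":0,"y":0.004,"z":0,"ax":0,"ay":0,"az":0,"claw":-0.15}]'; python3 look.py s7; python3 -c "
from plan import *;print(inunit(st['ee_pos']))"|tail -1
```

```text
time: 6.6
ee_pos: [0.5458, -0.1614, 0.0434]
eef_rot: [0.99, -0.139, 0.001, -0.002]
ft_force: [-0.5, 8.3, 10.3]
width: 0.0503
vial px 290.24285714285713 150.0142857142857 70.0
6.65 [ 0.54576434 -0.16141172  0.04339775] [-1.07361213 10.0032266  10.20264343]
time: 7.07
ee_pos: [0.5455, -0.1652, 0.0436]
eef_rot: [0.99, -0.139, 0.002, -0.002]
ft_force: [1.8, 8.5, 8.9]
width: 0.05
vial px 290.8169014084507 148.9718309859155 71.0
7.1167 [ 0.54553354 -0.1652436   0.04362802] [1.49360099 9.2377844  9.78124266]
[-0.01138362  0.02618847  0.04362802]
```

View pics/s7.png

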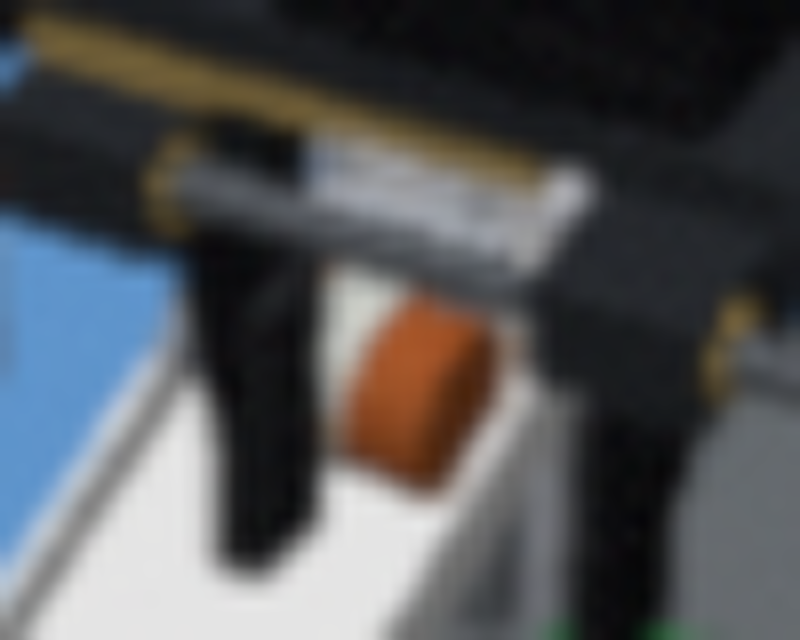

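The vial moved with the finger from the first millimetre (about 0.3 px, then 1.4 px, the same as the finger's image motion). So it was already resting against it, and the gap was measurement bias. I'll restore the firm press and confirm rest.

```bash

python3 -m crank '[{"x":0,"y":0,"z":0.0005,"ax":0,"ay":0,"az":0,"claw":-0.15},{"x":0,"y":0,"z":0.001,"ax":0,"ay":0,"az":0,"claw":-0.15},{"x":0,"y":0,"z":0.001,"ax":0,"ay":0,"az":0,"claw":-0.15},{"x":0,"y":0,"z":0.001,"ax":0,"ay":0,"az":0,"claw":-0.15},{"x":0,"y":0,"z":0.001,"ax":0,"ay":0,"az":0,"claw":-0.15}]'; python3 look.py s8
python3 -m crank '[{"x":0,"y":0,"z":0,"ax":0,"ay":0,"az":0,"claw":-0.15},{"x":0,"y":0,"z":0,"ax":0,"ay":0,"az":0,"claw":-0.15},{"x":0,"y":0,"z":0,"ax":0,"ay":0,"az":0,"claw":-0.15},{"x":0,"y":0,"z":0,"ax":0,"ay":0,"az":0,"claw":-0.15},{"x":0,"y":0,"z":0,"ax":0,"ay":0,"az":0,"claw":-0.15}]'
python3 -m crank '[{"x":0,"y":0,"z":0,"ax":0,"ay":0,"az":0,"claw":-0.15},{"x":0,"y":0,"z":0,"ax":0,"ay":0,"az":0,"claw":-0.15},{"x":0,"y":0,"z":0,"ax":0,"ay":0,"az":0,"claw":-0.15},{"x":0,"y":0,"z":0,"ax":0,"ay":0,"az":0,"claw":-0.15},{"x":0,"y":0,"z":0,"ax":0,"ay":0,"az":0,"claw":-0.15}]'; python3 look.py s9
```

```text
time: 7.53
ee_pos: [0.5456, -0.1653, 0.0433]
eef_rot: [0.99, -0.139, 0.002, -0.002]
ft_force: [-0.7, 10.7, 18.2]
width: 0.0502
vial px 290.8169014084507 148.9718309859155 71.0
7.5833 [ 0.54561898 -0.16525282  0.04330301] [-0.23475037  9.67212874 17.85064532]
time: 8.0
ee_pos: [0.5456, -0.1653, 0.0433]
eef_rot: [0.99, -0.139, 0.002, -0.002]
ft_force: [-1.0, 10.1, 17.6]
width: 0.0501
time: 8.42
ee_pos: [0.5456, -0.1652, 0.0433]
eef_rot: [0.99, -0.139, 0.002, -0.002]
ft_force: [-1.2, 10.7, 18.5]
width: 0.05
vial px 290.8169014084507 148.9718309859155 71.0
8.4667 [ 0.54561715 -0.16525507  0.0433057 ] [-1.40270436 11.16197469 16.97265188]
```

```bash
python3 -c "
from bench import close_job;print(close_job())"
```

```text
the job is handed in; nothing more can be done
None
```

I pressed the amber dispenser's key fully down with one fingertip. The vial came out onto the ramp and stopped against the other finger. I handed the job in holding that pose, at about 8.5 s of the 38 s allowed.

**Key:** the fingertip reads 43.3 mm high, against 43 mm for fully down. The press is about 17–18 N, well above the 4 N spring. I did not see the key's travel directly.

**Vial:** its image position did not change over the last 0.9 s. It lies skewed by roughly 15° across the lane.

**A check that disagreed:** one measurement suggested the vial was about 7 mm short of the finger. I slid the finger 5 mm uphill and the vial moved with it from the first millimetre, so I took it to be in contact. I left the finger there, which means the vial sits a few millimetres further up the ramp than where it first stopped.

**Side force:** about 10–11 N of sideways force remained at the wrist when I handed in. I put it down to fingertip friction on the key but did not test that separately.

The arm stayed clear of the blue dispenser and the other objects throughout. I did not take a final picture of the whole table.

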